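# Bring the green-stone ring to the loupe

## Robot

A 6-joint arm with a two-finger parallel gripper is mounted at the origin on the work surface. World frame = base frame: x ahead of the robot, y to its left, z up, the work surface at z = 0. Lengths are in mm, angles in rad, forces in N, time in s.
With the tool pointing down it reaches from about 275 to 750 mm from the base axis. Payload 10.2 kg.
Tool frame: the origin (TCP) lies between the finger pads; the fingertips stand 25 mm ahead of it and the grasp point (between the pads) lies 6 mm ahead of it; z points along the fingers, y is the line along which they close (so a half turn about z gives the same grasp; the last joint's range is limited). The gripper opens to 85 mm and grips with 20 to 120 N. Pads are 22 mm wide; open, the fingers measure 114 mm over their backs; the gripper's body (76 mm by 85 mm) begins 54 mm behind the grasp point. The pads swing forward as they close: fully open they stand 13 mm farther back than shut.
Start: joints at [1.092, 0.313, 1.498, -0, 1.331, -0.223], TCP at [132.848, 507.92, 231.194] pointing down, gripper open.
Joint ranges: [-2.94, 2.94], [-0.97, 2.17], [0.19, 2.56], [-1.23, 4.37], [0.02, 3.11], [-2.88, 2.88]. Speed limits (rad/s): [2.39, 2.39, 3.01, 3.14, 3.14, 3.14].

## Interface

Orientations are given as a unit quaternion [w, x, y, z].
In Python, from rig import ctrl, eyes, finish_job gives the robot as it stands.
- The arm moves only by the tool step_arm, never from a script. Its argument "increments" is a list of rows, each an object of numbers: "dx", "dy", "dz": the shift along the tool's x, y, z in units of 25 mm (1.0 is 25 mm); "wx", "wy", "wz": the turn, a rotation vector about the tool's x, y, z in units of 6 degrees (1.0 is 6 degrees). A call has 1 to 5 rows; each row shifts and turns the commanded pose from where the row before left it, along the tool's axes as they then stand; what a row does not reach is not made up. A row lasts 1/10 s, in which the tool goes at most 50 mm and 8.59 degrees, less where a joint would pass 70% of its speed; a pose out of reach is approached as far as the arm can. A call is refused whole if a number of a shift passes 1 or a number of a turn 1, either way. A call with a gripper value outside its range is refused whole. "fingers" is the finger opening in mm, from 0 to 85.4, set as the call begins (left out, the last holds). The fingers move at their own pace and stop on an object; "squeeze" is the grip in N (left out, the last holds). Time passes only in rows, so rows that do not move let the fingers close. It gives the time, the measured TCP pose, the force, the opening and the grip force at its end, in the units of the state.
- ctrl.sense(): the state, without advancing time (a new reading comes with each control period).
- eyes.capture(name): name is "scene" or "top"; returns a dict with "frame" (480x640x3 uint8, blue, green, red), "fx", "fy", "cx", "cy" (pixels), "R" (3x3) and "t" (3): a world point X has camera coordinates R X + t. Camera axes: x right, y down, z forward; pixel columns grow to the right and rows downward; lengths in mm; the calibration is good to about 2 mm. A picture is of the moment at which its call begins. There is no depth.
- finish_job(): hands the job in; it is judged then, once.
Trained networks look in the newest picture that a camera, given by its name, has taken for a name from the list of things; names that differ only in an ending like _2 or _b are one class to them, and where a whole thing is asked for, a point or a joint stands for the part that bears it (a point fixed in the world has none). Each returns a list of dicts, best first, with "p" (0 to 1); they miss things now and then, are a little off and sometimes report something else, mostly with a low value. They report only what shows in the picture. A call takes as long as a camera call.
- eyes.cut_out(camera, label): "mask" (480x640 bool, what is visible of it).
- eyes.landmark_of(camera, label): "point" ([x, y, z] in mm, in the coordinates of the camera as it stood for that picture, good to about 4 mm: a listed point, or the origin of a listed thing).
The state is a dict: "time_s": time; "joints": joint angles; "dq": joint speeds; "tau": joint torques, N m; "eef_pos": TCP position; "ee_rot": TCP orientation; "force": force on the tool from outside, world axes, zero at the start; "wrist_torque": the same for the moment, N m; "grip_width": opening from 0.0 (shut) to 1.0 (fully open); "grip_force": force on a finger pad.
Only numpy, scipy, OpenCV 4.12 (cv2) and the standard library are available. Lean on these libraries where they do the work, as an engineer would, in place of code of your own. Each camera call takes 0.05 s, during which the arm holds its last target. There are 200 camera calls.

## Task

On the ring viewer, slowly push the brass arms round with a fingertip: turn the three-armed carousel until the green-stone ring stands centred over the white dot, and swing the loupe's arm in until the loupe stands centred over the yellow dot. Do not pinch the arms, do not touch the rings or the loupe itself, and leave the jar, ring cone and ring box where they are; finish with the hand clear.

Things in the scene. Friction and masses are not known exactly. Their poses are not given: they have to be found in the camera images.
- viewer: The ring viewer, one heavy fixed instrument with a black base 12 mm thick: round, 150 mm across, under the carousel, with an L-shaped extension under the two dots and the loupe's pivot. Origin on the table under the carousel's axis; its +y points from there to the white dot, z up.
- carousel_axis (a point): Point on the carousel's vertical axis, 62 mm above the table. Dark hub of 24 mm radius, top at 77 mm; three straight brass arms 120 degrees apart, reaching 137 mm from the axis, 12 mm wide, from 52 to 72 mm above the table, each with a ring on a round coloured pad at 125 mm. Push an arm's side about 75 mm from the axis; there is 40 mm of free height under the arms.
- loupe_axis (a point): Point on the vertical pivot of the loupe's arm, 62 mm above the table: a steel post of 15 mm radius, top 77 mm above the table. A single brass arm, 12 mm wide, from 52 to 72 mm above the table, reaches 105 mm from the pivot and carries the loupe at 100 mm. A good place to push the arm's side is about 50 mm from the pivot.
- ring_mark (a point): Centre of the white dot (16 mm across) on the black base, 13.5 mm above the table, 125 mm from the carousel's axis: the green-stone ring must end above it.
- lens_mark (a point): Centre of the yellow dot (16 mm across) on the black base, 13.5 mm above the table, 55 mm beyond the white dot on the same line from the carousel's axis, 100 mm from the loupe's pivot: the loupe must end above it.
- carousel (a joint): Carousel angle (rad), growing anticlockwise seen from above; 0 (or any whole turn) puts the green-stone ring over the white dot. It has no stop that matters, may be turned either way, needs about 1 to 1.5 N at 75 mm and stays where it is left.
- loupe_arm (a joint): Angle of the loupe's arm (rad), growing anticlockwise seen from above, away from the carousel; 0 puts the loupe over the yellow dot. It starts swung out between 0.8 and 1.7 rad. No stop at 0 (range -0.7 to 2.2); needs about 1.2 N at 50 mm and stays where it is left.
- green_stone (a point): The green stone on top of a gold ring (22 mm across) that stands fixed on a green pad (24 mm across, 8 mm thick) on one carousel arm; the point is on the stone's axis, 104.5 mm above the table, 125 mm from the carousel's axis; the top of the stone and of its ring is at about 108 mm. The same-sized rings on the other two arms have a red and a blue stone and pad.
- ring_green: Gold ring with green stone and its green pad; origin under the pad, 72 mm above the table. Must not be touched.
- ring_red: Gold ring with red stone and its red pad, 120 degrees anticlockwise from the green one; origin under the pad. Must not be touched.
- ring_blue: Silver ring with blue stone and its blue pad, 120 degrees clockwise from the green one; origin under the pad. Must not be touched.
- lens (a point): Centre of the loupe, a black barrel with a glass lens, 34 mm across, 24 mm long, lying level at the end of the loupe's arm; centre 89 mm, top 106 mm above the table. It is over the yellow dot when its centre is straight above it.
- loupe: The loupe's barrel itself, origin under it on the arm, 72 mm above the table. Must not be touched.
- arms_left: The anticlockwise-facing halves (6 mm wide) of the carousel's three brass arms; origin at the carousel's foot. Push on these to turn it clockwise.
- arms_right: The clockwise-facing halves (6 mm wide) of the carousel's three brass arms; origin at the carousel's foot. Push on these to turn it anticlockwise.
- loupe_arm_left: The anticlockwise-facing half (6 mm wide) of the loupe's brass arm; origin at the pivot's foot. Push on this to turn it clockwise, joint value falling.
- loupe_arm_right: The clockwise-facing half (6 mm wide) of the loupe's brass arm; origin at the pivot's foot.
- jar: Loose amber glass jar with a white cap, 48 mm across, 70 mm high; origin under its centre. Bystander.
- ring_cone: Loose white ring cone, foot 44 mm across, 77 mm high; origin under its centre. Bystander.
- ring_box: Loose closed blue ring box, 50 x 50 x 39 mm; origin under its centre. Bystander.

How it is judged (in metres and radians):
At the end, for the whole second after the job is handed in: The green stone stands within 8 mm (seen from above) of the white dot's centre, the loupe's centre within 8 mm of the yellow dot's centre, both at rest, and the jar, ring cone and ring box stand upright within 15 mm of where they began (horizontal distance between green_stone and ring_mark below 0.008 m and horizontal distance between lens and lens_mark below 0.008 m and not (velocity of joint carousel above 0.05 rad/s or velocity of joint carousel below -0.05 rad/s) and not (velocity of joint loupe_arm above 0.05 rad/s or velocity of joint loupe_arm below -0.05 rad/s) and distance of each of jar, ring_cone, ring_box from where it was at the start of the episode below 0.015 m and angle between each of jar, ring_cone, ring_box's own z axis and vertical below 0.1 rad); the robot touches nothing.
It fails at once if a ring on the carousel or the loupe itself is touched (over 1.5 N) (contact force between any of the fingers, the arm and ring_green above 1.5 N or contact force between any of the fingers, the arm and ring_red above 1.5 N or contact force between any of the fingers, the arm and ring_blue above 1.5 N or contact force between any of the fingers, the arm and loupe above 1.5 N).
It fails at once if an arm is pinched: both of its sides pressed at once (over 1 N each) ((contact force between the fingers and arms_left above 1 N and contact force between the fingers and arms_right above 1 N) or (contact force between the fingers and loupe_arm_left above 1 N and contact force between the fingers and loupe_arm_right above 1 N)).
It fails at once if the carousel or the loupe's arm is turned faster than 3 rad/s ((velocity of joint carousel above 3 rad/s or velocity of joint carousel below -3 rad/s) or (velocity of joint loupe_arm above 3 rad/s or velocity of joint loupe_arm below -3 rad/s)).
It fails at once if the jar, ring cone or ring box is moved more than 20 mm or lifted (distance of any of jar, ring_cone, ring_box from where it was at the start of the episode above 0.02 m).
It also fails if it takes over 64 s, if anything falls off the work surface, if the arm or the gripper's body presses on something with over 40 N, if the wrist force passes 120 N, or if a joint passes its speed limit or range.

## Working session

There is one attempt and no reset: what is moved stays moved. The work goes in short steps, Python scripts to look and compute and a tool call to move; the robot and the scene stay as the last step left them, time stands still between calls to the robot, and variables do not carry over. Pictures are saved under pics/ and viewed, at most 10 in all, crops included, and the job is handed in when it is done.

Besides the shell and the picture viewer there is one more tool, called after ">>>" by a JSON object that holds its "name" and its "arguments", one argument or row to a line. step_arm: Moves the arm, as the interface text tells. Its arguments: {"type":"object","properties":{"increments":{"type":"array"},"fingers":{"type":"number"},"squeeze":{"type":"number"}},"required":["increments"]}

```bash
mkdir -p pics
cat > h.py <<'E'
import numpy as np, cv2
from rig import ctrl, eyes, finish_job
def cap(c): return eyes.capture(c)
def lm(c,cam,l):
    r=eyes.landmark_of(c,l)
    if not r: return None
    R=np.array(cam["R"]);t=np.array(cam["t"])
    return [(np.round(R.T@(np.array(d["point"])-t),1).tolist(),round(float(d["p"]),2)) for d in r[:2]]
E
python3 - <<'E'
from h import *
s=ctrl.sense();print(s["time_s"],s["eef_pos"],s["ee_rot"],s["grip_width"])
ims=[]
for c in("scene","top"):
    k=cap(c);cv2.imwrite(f"pics/{c}0.png",k["frame"])
    print(c,k["fx"],k["cx"],k["cy"],np.round(k["R"],3).tolist(),k["t"])
    for l in "viewer carousel_axis loupe_axis ring_mark lens_mark green_stone lens ring_red ring_blue jar ring_cone ring_box".split(): print(l,lm(c,k,l))
E
```

```text
0.0 [132.73017716 507.66904996 230.63249509] [-2.15206497e-04  1.27549866e-01  9.91831941e-01 -6.21953681e-04] 0.9996466920577313
scene 520.0771299121491 327.7345830156187 237.79224535014862 [[-0.585, 0.811, -0.005], [0.692, 0.496, -0.525], [-0.424, -0.31, -0.851]] [ 422.54574265 -296.14035216 1195.88932838]
viewer [([592.8, -100.4, -0.4], 0.7)]
carousel_axis [([588.4, -104.9, 60.7], 0.58)]
loupe_axis [([524.3, 91.6, 61.4], 0.57)]
ring_mark [([613.8, 25.4, 13.9], 0.62)]
lens_mark [([622.3, 79.2, 13.3], 0.96), ([591.5, -102.5, -4.4], 0.37)]
green_stone [([692.4, -24.5, 107.2], 0.7), ([601.1, -223.8, 72.6], 0.39)]
lens [([581.9, 178.3, 91.3], 0.91)]
ring_red [([473.6, -48.7, 75.7], 0.48)]
ring_blue [([600.8, -221.4, 69.3], 0.61), ([595.0, -99.9, -0.7], 0.21)]
jar [([794.9, -64.6, 4.8], 0.65)]
ring_cone [([663.9, -356.7, 2.4], 0.9)]
ring_box [([479.2, -274.2, 0.4], 0.56)]
top 595.4471698349361 309.65199257238714 241.7634238337734 [[0.008, -1.0, -0.009], [-0.983, -0.006, -0.181], [0.181, 0.01, -0.983]] [-102.82042323  590.39887298 1072.85216939]
viewer [([591.7, -104.3, -1.0], 0.6), ([593.7, -103.0, 2.6], 0.15)]
carousel_axis [([590.2, -104.0, 63.0], 0.88)]
loupe_axis [([523.0, 94.3, 61.4], 0.86)]
ring_mark [([613.0, 22.3, 10.6], 0.91), ([582.1, 174.5, 89.4], 0.22)]
lens_mark [([621.2, 70.1, 13.1], 0.88), ([590.6, -105.3, 62.9], 0.5)]
green_stone [([692.8, -26.8, 106.2], 0.51)]
lens [([580.9, 170.2, 90.3], 0.57)]
ring_red [([478.9, -50.9, 72.4], 0.58)]
ring_blue [([691.3, -25.2, 72.2], 0.61), ([604.4, -231.7, 73.2], 0.56)]
jar [([800.0, -67.7, -1.9], 0.81), ([523.8, 92.5, 63.7], 0.52)]
ring_cone [([671.0, -357.5, 5.7], 0.88)]
ring_box [([475.5, -275.3, 0.9], 0.88)]
```

View pics/top0.png

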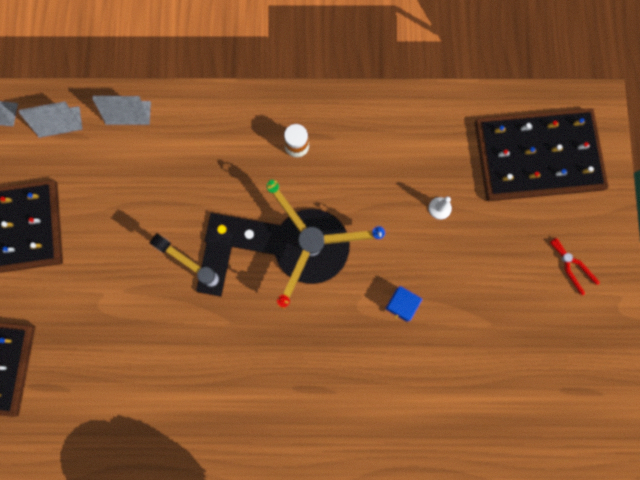

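View pics/scene0.png

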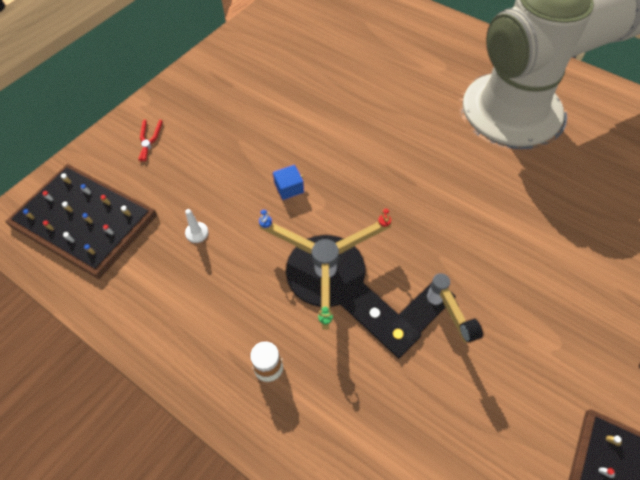

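The views agree: the hub is at top px (311,240), green (272,186), white dot (249,235), yellow dot (222,229), loupe pivot (207,275) and loupe (160,242). Next I refine with colour centroids and work out the approach.

```bash
cat >> h.py <<'E'
def ray(cam,uv,z):
    R=np.array(cam["R"]);t=np.array(cam["t"]);o=-R.T@t
    d=R.T@np.array([(uv[0]-cam["cx"])/cam["fx"],(uv[1]-cam["cy"])/cam["fy"],1]);return (o+d*(z-o[2])/d[2])[:2]
def proj(cam,P):
    p=np.array(cam["R"])@np.array(P,float)+np.array(cam["t"]);return np.array([cam["fx"]*p[0]/p[2]+cam["cx"],cam["fy"]*p[1]/p[2]+cam["cy"]])
def blob(cam,P,col,r=14):
    u,v=proj(cam,P).round().astype(int);f=cam["frame"][v-r:v+r+1,u-r:u+r+1];h=cv2.cvtColor(f,cv2.COLOR_BGR2HSV).astype(int);H,S,V=h[...,0],h[...,1],h[...,2]
    m={"white":(V>140)&(S<70),"yellow":(abs(H-28)<8)&(S>150)&(V>150),"green":(abs(H-60)<18)&(S>120)&(V>60)}[col]
    y,x=np.nonzero(m);return (np.array([x.mean()+u-r,y.mean()+v-r]),len(x)) if len(x) else (None,0)
E
python3 - <<'E'
from h import *
for c in("scene","top"):
    k=cap(c)
    for n,P,col,z in(("white",(613,24,13.5),"white",13.5),("yellow",(622,74,13.5),"yellow",13.5),("green",(692,-26,90),"green",88)):
        b,a=blob(k,P,col); print(c,n,b,a,None if b is None else ray(k,b,z).round(1))
    for l,z in(("carousel_axis",62),("loupe_axis",62),("lens",89)):
        d=eyes.landmark_of(c,l)
        if d:
            p=d[0]["point"];uv=(k["fx"]*p[0]/p[2]+k["cx"],k["fy"]*p[1]/p[2]+k["cy"]);print(c,l,ray(k,uv,z).round(1))
E
```

```text
scene white [374.41025641 312.20512821] 78 [612.3  22.2]
scene yellow [397.64705882 333.55882353] 34 [622.3  76.5]
scene green [325.07462687 316.89552239] 67 [695.6 -24.2]
scene carousel_axis [ 589.1 -101.6]
scene loupe_axis [525.1  91.3]
scene lens [579.1 178.3]
top white [248.93939394 233.84848485] 66 [613.6  21.3]
top yellow [221.47457627 228.93220339] 59 [623.1  75.8]
top green [272.75555556 186.43333333] 90 [689.3 -29.3]
top carousel_axis [ 586.2 -103.4]
top loupe_axis [525.1  94.3]
top lens [581.7 174.3]
```

>>> {"name": "step_arm", "arguments": {
  "increments": [
    {"dx": -1,"dy": -0.52},
    {"dx": -1,"dy": -0.52},
    {"dx": -1,"dy": -0.52},
    {"dx": -1,"dy": -0.52},
    {"dx": -1,"dy": -0.52}
  ],
  "fingers": 0,
  "squeeze": 30
}}

```text
invalid input at $.increments[0]: expected keys dx, dy, dz, wx, wy, wz
```

>>> {"name": "step_arm", "arguments": {
  "increments": [
    {"dx": -1,"dy": -0.52},
    {"dx": -1,"dy": -0.52},
    {"dx": -1,"dy": -0.52},
    {"dx": -1,"dy": -0.52},
    {"dx": -1,"dy": -0.52}
  ]
}}

```text
invalid input at $.increments[0]: expected keys dx, dy, dz, wx, wy, wz
```

>>> {"name": "step_arm", "arguments": {
  "increments": [
    {"dx": -1,"dy": -0.52},
    {"dx": -1,"dy": -0.52},
    {"dx": -1,"dy": -0.52},
    {"dx": -1,"dy": -0.52},
    {"dx": -1,"dy": -0.52}
  ]
}}

```text
invalid input at $.increments[0]: expected keys dx, dy, dz, wx, wy, wz
```

>>> {"name": "step_arm", "arguments": {
  "increments": [
    {"wz": -1,"dx": -0.5},
    {"wz": -1},
    {"wz": -1},
    {"wz": -1},
    {"wz": -1}
  ]
}}

```text
invalid input at $.increments[0]: expected keys dx, dy, dz, wx, wy, wz
```

>>> {"name": "step_arm", "arguments": {
  "increments": [
    {"wz": -1},
    {"wz": -1},
    {"wz": -1},
    {"wz": -1},
    {"wz": -1}
  ]
}}

```text
invalid input at $.increments[0]: expected keys dx, dy, dz, wx, wy, wz
```

>>> {"name": "step_arm", "arguments": {
  "increments": [
    {"wz": -1},
    {"wz": -0.8},
    {},
    {}
  ]
}}

```text
invalid input at $.increments[0]: expected keys dx, dy, dz, wx, wy, wz
```

All six keys are required in every row.

>>> {"name": "step_arm", "arguments": {
  "increments": [
    {"dx": -1,"dy": -0.52,"dz": 0,"wx": 0,"wy": 0,"wz": 0},
    {"dx": -1,"dy": -0.52,"dz": 0,"wx": 0,"wy": 0,"wz": 0},
    {"dx": -1,"dy": -0.52,"dz": 0,"wx": 0,"wy": 0,"wz": 0},
    {"dx": -1,"dy": -0.52,"dz": 0,"wx": 0,"wy": 0,"wz": 0},
    {"dx": -1,"dy": -0.52,"dz": 0,"wx": 0,"wy": 0,"wz": 0}
  ],
  "fingers": 0,
  "squeeze": 30
}}

```text
time_s: 2.2
eef_pos: [238.0, 412.6, 231.3]
ee_rot: [0.0, 0.127, 0.992, 0.0]
force: [0.6, 0.4, -0.3]
grip_width: 0.142
grip_force: 0.0
```

>>> {"name": "step_arm", "arguments": {
  "increments": [
    {"dx": -1,"dy": -0.52,"dz": 0,"wx": 0,"wy": 0,"wz": 0},
    {"dx": -1,"dy": -0.52,"dz": 0,"wx": 0,"wy": 0,"wz": 0},
    {"dx": -1,"dy": -0.52,"dz": 0,"wx": 0,"wy": 0,"wz": 0},
    {"dx": -1,"dy": -0.52,"dz": 0,"wx": 0,"wy": 0,"wz": 0},
    {"dx": -1,"dy": -0.52,"dz": 0,"wx": 0,"wy": 0,"wz": 0}
  ]
}}

```text
time_s: 2.7
eef_pos: [342.6, 318.0, 231.3]
ee_rot: [0.0, 0.128, 0.992, 0.0]
force: [0.7, 0.5, -0.4]
grip_width: 0.001
grip_force: 0.0
```

>>> {"name": "step_arm", "arguments": {
  "increments": [
    {"dx": -1,"dy": -0.52,"dz": 0,"wx": 0,"wy": 0,"wz": 0},
    {"dx": -1,"dy": -0.52,"dz": 0,"wx": 0,"wy": 0,"wz": 0},
    {"dx": -1,"dy": -0.52,"dz": 0,"wx": 0,"wy": 0,"wz": 0},
    {"dx": -1,"dy": -0.52,"dz": 0,"wx": 0,"wy": 0,"wz": 0},
    {"dx": -0.5,"dy": -0.52,"dz": 0,"wx": 0,"wy": 0,"wz": 0}
  ]
}}

```text
time_s: 3.2
eef_pos: [435.6, 226.4, 231.1]
ee_rot: [0.0, 0.128, 0.992, -0.0]
force: [0.6, 0.5, -0.9]
grip_width: -0.001
grip_force: 0.0
```

>>> {"name": "step_arm", "arguments": {
  "increments": [
    {"dx": 0,"dy": 0,"dz": 0,"wx": 0,"wy": 0,"wz": -1},
    {"dx": 0,"dy": 0,"dz": 0,"wx": 0,"wy": 0,"wz": -1},
    {"dx": 0,"dy": 0,"dz": 0,"wx": 0,"wy": 0,"wz": -1},
    {"dx": 0,"dy": 0,"dz": 0,"wx": 0,"wy": 0,"wz": -1},
    {"dx": 0,"dy": 0,"dz": 0,"wx": 0,"wy": 0,"wz": -1}
  ]
}}

```text
time_s: 3.7
eef_pos: [434.2, 227.5, 231.2]
ee_rot: [0.0, -0.136, 0.991, 0.0]
force: [0.6, 0.9, -0.1]
grip_width: 0.001
grip_force: 0.0
```

>>> {"name": "step_arm", "arguments": {
  "increments": [
    {"dx": 0,"dy": 0,"dz": 0,"wx": 0,"wy": 0,"wz": -1},
    {"dx": 0,"dy": 0,"dz": 0,"wx": 0,"wy": 0,"wz": -1},
    {"dx": 0,"dy": 0,"dz": 0,"wx": 0,"wy": 0,"wz": -1},
    {"dx": 0,"dy": 0,"dz": 0,"wx": 0,"wy": 0,"wz": -1},
    {"dx": 0,"dy": 0,"dz": 0,"wx": 0,"wy": 0,"wz": -1}
  ]
}}

```text
time_s: 4.2
eef_pos: [434.2, 227.5, 231.2]
ee_rot: [0.0, -0.387, 0.922, -0.0]
force: [0.2, 0.4, -0.0]
grip_width: 0.002
grip_force: 0.0
```

>>> {"name": "step_arm", "arguments": {
  "increments": [
    {"dx": 0,"dy": 0,"dz": 0,"wx": 0,"wy": 0,"wz": -1},
    {"dx": 0,"dy": 0,"dz": 0,"wx": 0,"wy": 0,"wz": -0.8},
    {"dx": 0,"dy": 0,"dz": 0,"wx": 0,"wy": 0,"wz": 0},
    {"dx": 0,"dy": 0,"dz": 0,"wx": 0,"wy": 0,"wz": 0}
  ]
}}

```text
time_s: 4.6
eef_pos: [434.2, 227.6, 231.2]
ee_rot: [0.0, -0.47, 0.883, -0.0]
force: [0.3, 0.3, -0.2]
grip_width: 0.001
grip_force: 0.0
```

>>> {"name": "step_arm", "arguments": {
  "increments": [
    {"dx": 0.1,"dy": -0.7,"dz": 1,"wx": 0,"wy": 0,"wz": 0},
    {"dx": 0.1,"dy": -0.7,"dz": 1,"wx": 0,"wy": 0,"wz": 0},
    {"dx": 0.1,"dy": -0.7,"dz": 1,"wx": 0,"wy": 0,"wz": 0},
    {"dx": 0.1,"dy": -0.7,"dz": 1,"wx": 0,"wy": 0,"wz": 0},
    {"dx": 0.06,"dy": -0.7,"dz": 1,"wx": 0,"wy": 0,"wz": 0}
  ]
}}

```text
time_s: 5.1
eef_pos: [501.0, 168.7, 105.2]
ee_rot: [0.0, -0.47, 0.883, -0.0]
force: [0.1, 0.4, -0.1]
grip_width: -0.0
grip_force: 0.0
```

>>> {"name": "step_arm", "arguments": {
  "increments": [
    {"dx": 0,"dy": -0.6,"dz": 0.8,"wx": 0,"wy": 0,"wz": 0},
    {"dx": 0,"dy": 0,"dz": 0.36,"wx": 0,"wy": 0,"wz": 0},
    {"dx": 0,"dy": 0,"dz": 0,"wx": 0,"wy": 0,"wz": 0},
    {"dx": 0,"dy": 0,"dz": 0,"wx": 0,"wy": 0,"wz": 0}
  ]
}}

```text
time_s: 5.5
eef_pos: [512.8, 161.4, 78.0]
ee_rot: [0.0, -0.471, 0.882, -0.0]
force: [-0.3, -0.1, 0.4]
grip_width: 0.004
grip_force: 0.0
```

Run:
```python
from h import *
s=ctrl.sense();print(s["time_s"],s["eef_pos"],s["force"])
k=cap("top");f=k["frame"];cv2.imwrite("pics/t1.png",cv2.resize(f[180:330,100:300],None,fx=3,fy=3))
```

```text
5.5 [512.7946336  161.43331087  78.04444276] [-0.30669309 -0.103414    0.41072295]
```

View pics/t1.png

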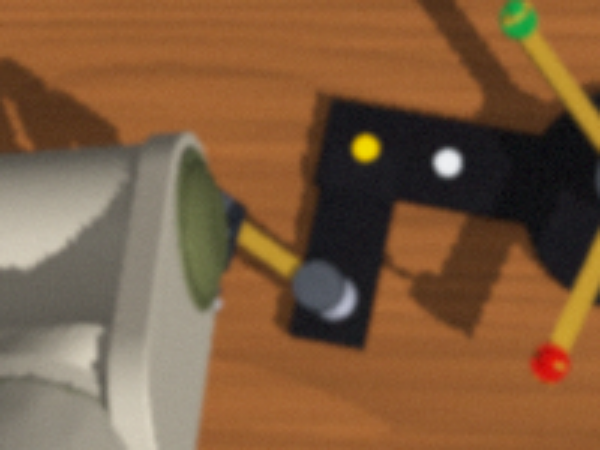

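The wrist hides the gripper here, but the loupe's arm (crop px 235,215 to 320,290) is untouched and the hand is on its left side. Now I close in and push along the arc, stopping short of the mark.

>>> {"name": "step_arm", "arguments": {
  "increments": [
    {"dx": 0,"dy": -0.22,"dz": 0,"wx": 0,"wy": 0,"wz": 0},
    {"dx": 0,"dy": -0.22,"dz": 0,"wx": 0,"wy": 0,"wz": 0},
    {"dx": 0,"dy": -0.22,"dz": 0,"wx": 0,"wy": 0,"wz": 0},
    {"dx": 0,"dy": -0.22,"dz": 0,"wx": 0,"wy": 0,"wz": 0},
    {"dx": 0,"dy": -0.22,"dz": 0,"wx": 0,"wy": 0,"wz": 0}
  ]
}}

```text
time_s: 6.05
eef_pos: [536.2, 145.2, 77.2]
ee_rot: [0.0, -0.47, 0.882, -0.0]
force: [0.4, 0.7, -0.2]
grip_width: 0.001
grip_force: 0.0
```

>>> {"name": "step_arm", "arguments": {
  "increments": [
    {"dx": -0.04,"dy": -0.106,"dz": 0,"wx": 0,"wy": 0,"wz": 0.5},
    {"dx": -0.04,"dy": -0.106,"dz": 0,"wx": 0,"wy": 0,"wz": 0.5},
    {"dx": -0.04,"dy": -0.106,"dz": 0,"wx": 0,"wy": 0,"wz": 0.5},
    {"dx": -0.04,"dy": -0.106,"dz": 0,"wx": 0,"wy": 0,"wz": 0.5},
    {"dx": -0.04,"dy": -0.106,"dz": 0,"wx": 0,"wy": 0,"wz": 0.5}
  ]
}}

```text
time_s: 6.55
eef_pos: [549.4, 140.7, 77.1]
ee_rot: [-0.0, -0.35, 0.937, 0.0]
force: [-0.3, -0.1, -0.2]
grip_width: -0.004
grip_force: 0.0
```

>>> {"name": "step_arm", "arguments": {
  "increments": [
    {"dx": -0.04,"dy": -0.106,"dz": 0,"wx": 0,"wy": 0,"wz": 0.5},
    {"dx": -0.04,"dy": -0.106,"dz": 0,"wx": 0,"wy": 0,"wz": 0.5},
    {"dx": -0.04,"dy": -0.106,"dz": 0,"wx": 0,"wy": 0,"wz": 0.5},
    {"dx": -0.04,"dy": -0.106,"dz": 0,"wx": 0,"wy": 0,"wz": 0.5},
    {"dx": -0.04,"dy": -0.106,"dz": 0,"wx": 0,"wy": 0,"wz": 0.5}
  ]
}}

```text
time_s: 7.05
eef_pos: [561.1, 132.7, 77.1]
ee_rot: [-0.0, -0.225, 0.974, 0.0]
force: [0.9, 0.2, -0.4]
grip_width: 0.003
grip_force: 0.0
```

```bash
cat >> h.py <<'E'
def look(z=89):
    s=ctrl.sense();print(s["time_s"],np.round(s["eef_pos"],1),np.round(s["force"],1))
    for c in("scene","top"):
        k=cap(c);print(c,"lens",lm(c,k,"lens"),"green",lm(c,k,"green_stone"))
    return k
E
python3 - <<'E'
from h import *
k=look();k=cap("scene");f=k["frame"];cv2.imwrite("pics/s1.png",cv2.resize(f[220:400,230:530],None,fx=2.6,fy=2.6))
E
```

```text
7.05 [561.1 132.7  77.1] [ 0.9  0.2 -0.4]
scene lens [([580.3, 181.9, 91.6], 0.67)] green [([689.4, -24.0, 107.5], 0.72)]
top lens [([590.9, -103.8, -2.8], 0.56), ([476.6, -275.0, 0.8], 0.38)] green [([695.9, -29.6, 105.3], 0.56), ([525.5, 92.3, 61.7], 0.39)]
```

View pics/s1.png

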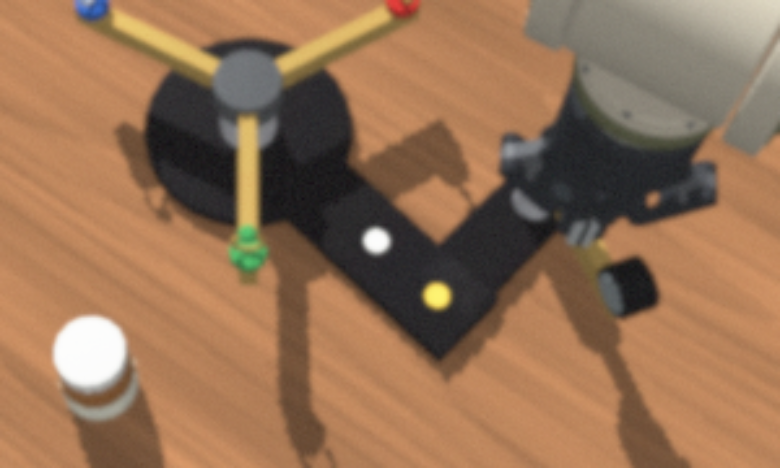

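Run:
```python
from h import *
k=cap("scene");f=k["frame"].copy()
for z in(52,65,77,100,125): 
    p=proj(k,(561.1,132.7,z));print(z,p.round(1));cv2.circle(f,tuple(p.round().astype(int)),1,(0,0,255),-1)
for P in((524.7,92.8,72),(580.5,176.3,72)): print(P,proj(k,P))
cv2.imwrite("pics/s2.png",cv2.resize(f[260:350,400:520],None,fx=6,fy=6,interpolation=cv2.INTER_CUBIC))
```

```text
52 [448.  315.5]
65 [449.5 312.4]
77 [450.9 309.5]
100 [453.7 303.6]
125 [457.  296.9]
(524.7, 92.8, 72) [439.92283698 281.95177702]
(580.5, 176.3, 72) [468.47089794 334.45881028]
```

View pics/s2.png

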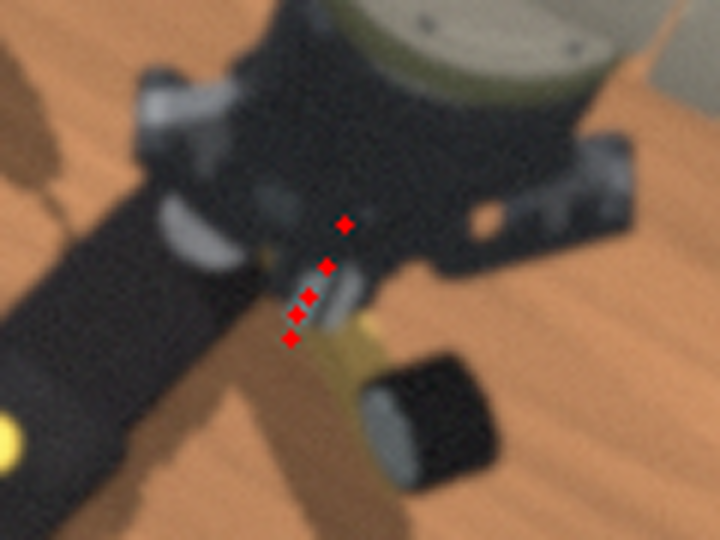

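Run:
```python
from h import *
s=ctrl.sense();print(s["grip_width"],s["eef_pos"],s["ee_rot"])
k=cap("scene");f=k["frame"][220:345,380:540];g=(255*(f/255.)**0.45).astype(np.uint8)
cv2.imwrite("pics/s3.png",cv2.resize(g,None,fx=4.7,fy=4.7,interpolation=cv2.INTER_CUBIC))
```

```text
0.0012915004932264513 [560.74047517 133.06291819  77.22041036] [-1.44868703e-05 -2.26526118e-01  9.74005091e-01  8.89482563e-06]
```

View pics/s3.png

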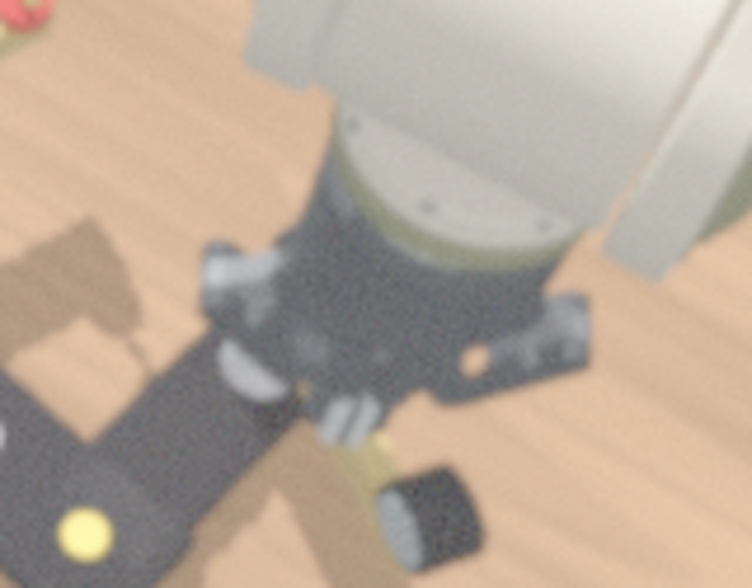

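The loupe hasn't moved (crop px 430,517). The fingertips (345,445) pass over the top of the arm, so the hand stands higher than I assumed. I back out on the reverse path, go 17 mm lower, and repeat.

>>> {"name": "step_arm", "arguments": {
  "increments": [
    {"dx": 0.097,"dy": 0.205,"dz": 0,"wx": 0,"wy": 0,"wz": -1},
    {"dx": 0.097,"dy": 0.205,"dz": 0,"wx": 0,"wy": 0,"wz": -1},
    {"dx": 0.097,"dy": 0.205,"dz": 0,"wx": 0,"wy": 0,"wz": -1},
    {"dx": 0.097,"dy": 0.205,"dz": 0,"wx": 0,"wy": 0,"wz": -1},
    {"dx": 0.097,"dy": 0.205,"dz": 0,"wx": 0,"wy": 0,"wz": -1}
  ]
}}

```text
time_s: 8.0
eef_pos: [535.4, 145.7, 77.2]
ee_rot: [-0.0, -0.473, 0.881, 0.0]
force: [1.2, 0.0, -0.9]
grip_width: -0.003
grip_force: 0.0
```

>>> {"name": "step_arm", "arguments": {
  "increments": [
    {"dx": 0,"dy": 0.5,"dz": 0,"wx": 0,"wy": 0,"wz": 0},
    {"dx": 0,"dy": 0.5,"dz": 0,"wx": 0,"wy": 0,"wz": 0},
    {"dx": 0,"dy": 0,"dz": 0.34,"wx": 0,"wy": 0,"wz": 0},
    {"dx": 0,"dy": 0,"dz": 0.34,"wx": 0,"wy": 0,"wz": 0},
    {"dx": 0,"dy": 0,"dz": 0,"wx": 0,"wy": 0,"wz": 0}
  ]
}}

```text
time_s: 8.5
eef_pos: [514.4, 159.3, 58.7]
ee_rot: [-0.001, -0.47, 0.883, 0.0]
force: [-0.3, 0.4, 0.5]
grip_width: -0.003
grip_force: 0.0
```

>>> {"name": "step_arm", "arguments": {
  "increments": [
    {"dx": 0,"dy": -0.22,"dz": 0,"wx": 0,"wy": 0,"wz": 0},
    {"dx": 0,"dy": -0.22,"dz": 0,"wx": 0,"wy": 0,"wz": 0},
    {"dx": 0,"dy": -0.22,"dz": 0,"wx": 0,"wy": 0,"wz": 0},
    {"dx": 0,"dy": -0.22,"dz": 0,"wx": 0,"wy": 0,"wz": 0},
    {"dx": 0,"dy": -0.22,"dz": 0,"wx": 0,"wy": 0,"wz": 0}
  ]
}}

```text
time_s: 9.0
eef_pos: [538.2, 143.9, 60.3]
ee_rot: [0.0, -0.47, 0.882, 0.0]
force: [-1.2, 2.8, 0.6]
grip_width: -0.0
grip_force: 1.2
```

>>> {"name": "step_arm", "arguments": {
  "increments": [
    {"dx": -0.04,"dy": -0.106,"dz": 0,"wx": 0,"wy": 0,"wz": 0.5},
    {"dx": -0.04,"dy": -0.106,"dz": 0,"wx": 0,"wy": 0,"wz": 0.5},
    {"dx": -0.04,"dy": -0.106,"dz": 0,"wx": 0,"wy": 0,"wz": 0.5},
    {"dx": -0.04,"dy": -0.106,"dz": 0,"wx": 0,"wy": 0,"wz": 0.5},
    {"dx": -0.04,"dy": -0.106,"dz": 0,"wx": 0,"wy": 0,"wz": 0.5}
  ]
}}

```text
time_s: 9.5
eef_pos: [551.0, 139.4, 60.1]
ee_rot: [-0.001, -0.35, 0.937, 0.0]
force: [-2.1, 1.3, 0.8]
grip_width: -0.001
grip_force: 0.8
```

Run:
```python
from h import *
s=ctrl.sense();print(s["wrist_torque"])
look()
```

```text
[ 0.06733285  0.26495894 -0.03838955]
9.5 [551.  139.4  60.1] [-2.1  1.3  0.8]
scene lens [([604.0, 159.1, 92.6], 0.85)] green [([522.9, 94.0, 3.0], 0.68), ([694.4, -22.7, 105.2], 0.44)]
top lens None green [([692.4, -22.1, 106.0], 0.51)]
```

Contact: the loupe is swinging in. Continuing the arc.

>>> {"name": "step_arm", "arguments": {
  "increments": [
    {"dx": -0.04,"dy": -0.106,"dz": 0,"wx": 0,"wy": 0,"wz": 0.5},
    {"dx": -0.04,"dy": -0.106,"dz": 0,"wx": 0,"wy": 0,"wz": 0.5},
    {"dx": -0.04,"dy": -0.106,"dz": 0,"wx": 0,"wy": 0,"wz": 0.5},
    {"dx": -0.04,"dy": -0.106,"dz": 0,"wx": 0,"wy": 0,"wz": 0.5},
    {"dx": -0.04,"dy": -0.106,"dz": 0,"wx": 0,"wy": 0,"wz": 0.5}
  ]
}}

```text
time_s: 10.3
eef_pos: [562.5, 131.7, 60.1]
ee_rot: [-0.0, -0.226, 0.974, 0.0]
force: [-1.1, 0.9, 0.0]
grip_width: -0.004
grip_force: 0.7
```

>>> {"name": "step_arm", "arguments": {
  "increments": [
    {"dx": -0.04,"dy": -0.106,"dz": 0,"wx": 0,"wy": 0,"wz": 0.5},
    {"dx": -0.04,"dy": -0.106,"dz": 0,"wx": 0,"wy": 0,"wz": 0.5},
    {"dx": -0.04,"dy": -0.106,"dz": 0,"wx": 0,"wy": 0,"wz": 0.5},
    {"dx": -0.04,"dy": -0.106,"dz": 0,"wx": 0,"wy": 0,"wz": 0.5},
    {"dx": -0.04,"dy": -0.106,"dz": 0,"wx": 0,"wy": 0,"wz": 0.5}
  ]
}}

```text
time_s: 10.8
eef_pos: [571.8, 121.0, 60.1]
ee_rot: [-0.0, -0.096, 0.995, 0.0]
force: [-1.6, 1.4, 0.5]
grip_width: 0.0
grip_force: 0.7
```

>>> {"name": "step_arm", "arguments": {
  "increments": [
    {"dx": -0.04,"dy": -0.106,"dz": 0,"wx": 0,"wy": 0,"wz": 0.5},
    {"dx": -0.04,"dy": -0.106,"dz": 0,"wx": 0,"wy": 0,"wz": 0.5},
    {"dx": -0.04,"dy": -0.106,"dz": 0,"wx": 0,"wy": 0,"wz": 0.5},
    {"dx": 0,"dy": 0,"dz": 0,"wx": 0,"wy": 0,"wz": 0}
  ]
}}

```text
time_s: 11.2
eef_pos: [576.1, 113.3, 60.2]
ee_rot: [-0.0, -0.019, 1.0, 0.0]
force: [0.5, -0.6, -0.6]
grip_width: 0.002
grip_force: 0.1
```

Run:
```python
from h import *
look()
```

```text
11.2 [576.1 113.3  60.2] [ 0.5 -0.6 -0.6]
scene lens None green [([692.5, -25.6, 104.7], 0.51), ([594.2, -100.8, -2.4], 0.39)]
top lens None green [([693.0, -27.7, 109.7], 0.42), ([588.5, -100.4, 61.7], 0.18)]
```

>>> {"name": "step_arm", "arguments": {
  "increments": [
    {"dx": -0.04,"dy": -0.106,"dz": 0,"wx": 0,"wy": 0,"wz": 0.5},
    {"dx": -0.04,"dy": -0.106,"dz": 0,"wx": 0,"wy": 0,"wz": 0.5},
    {"dx": 0,"dy": 0,"dz": 0,"wx": 0,"wy": 0,"wz": 0}
  ]
}}

```text
time_s: 11.8
eef_pos: [578.2, 108.1, 60.2]
ee_rot: [-0.0, 0.034, 0.999, 0.0]
force: [0.3, 1.1, 0.0]
grip_width: -0.001
grip_force: 0.2
```

Run:
```python
from h import *
look()
k=cap("scene");r=eyes.cut_out("scene","loupe");print([(round(float(d["p"]),2),d["mask"].sum(),np.argwhere(d["mask"]).mean(0)[::-1]) for d in r[:2]])
f=k["frame"][250:370,360:500].copy()
print([proj(k,(*p,89)).round(1) for p in((622.7,76.1),(623.7,78.3),(622,80))])
cv2.imwrite("pics/s4.png",cv2.resize(f,None,fx=5,fy=5,interpolation=cv2.INTER_CUBIC))
```

```text
11.8 [578.2 108.1  60.2] [0.3 1.1 0. ]
scene lens [([625.9, 85.9, 92.0], 0.7)] green [([692.6, -26.3, 107.5], 0.61), ([523.4, 92.2, 3.4], 0.5)]
top lens [([624.3, 79.1, 89.9], 0.62)] green [([691.5, -27.7, 103.6], 0.54)]
[(0.88, np.int64(346), array([406.39595376, 318.87861272]))]
[array([402.5, 316.2]), array([403.3, 317.5]), array([404.8, 317.2])]
```

View pics/s4.png

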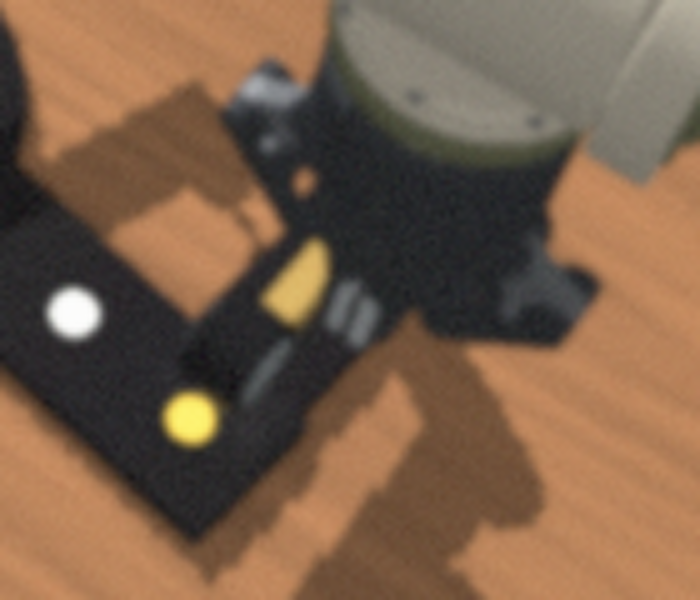

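The yellow dot is at crop px (190,418). The loupe (about 235,340) is still some 7 mm to the left of the spot above it, so I push about 4° more and then back off.

>>> {"name": "step_arm", "arguments": {
  "increments": [
    {"dx": -0.027,"dy": -0.071,"dz": 0,"wx": 0,"wy": 0,"wz": 0.34},
    {"dx": -0.027,"dy": -0.071,"dz": 0,"wx": 0,"wy": 0,"wz": 0.34},
    {"dx": 0,"dy": 0,"dz": 0,"wx": 0,"wy": 0,"wz": 0}
  ]
}}

```text
time_s: 12.5
eef_pos: [579.2, 104.5, 60.2]
ee_rot: [-0.0, 0.069, 0.998, 0.0]
force: [-0.2, 1.4, 0.6]
grip_width: 0.003
grip_force: 0.3
```

>>> {"name": "step_arm", "arguments": {
  "increments": [
    {"dx": 0,"dy": 0.2,"dz": 0,"wx": 0,"wy": 0,"wz": 0},
    {"dx": 0,"dy": 0.4,"dz": 0,"wx": 0,"wy": 0,"wz": 0},
    {"dx": 0,"dy": 0.8,"dz": 0,"wx": 0,"wy": 0,"wz": 0},
    {"dx": 0,"dy": 0.8,"dz": -0.5,"wx": 0,"wy": 0,"wz": 0},
    {"dx": 0,"dy": 0.8,"dz": -1,"wx": 0,"wy": 0,"wz": 0}
  ]
}}

```text
time_s: 13.0
eef_pos: [588.6, 180.2, 96.5]
ee_rot: [-0.002, 0.069, 0.998, -0.0]
force: [0.6, 0.7, 0.4]
grip_width: -0.004
grip_force: 0.0
```

>>> {"name": "step_arm", "arguments": {
  "increments": [
    {"dx": 0.5,"dy": 0,"dz": -1,"wx": 0,"wy": 0,"wz": 0},
    {"dx": 1,"dy": 0,"dz": -1,"wx": 0,"wy": 0,"wz": 0},
    {"dx": 1,"dy": 0,"dz": -1,"wx": 0,"wy": 0,"wz": 0},
    {"dx": 1,"dy": 0,"dz": -0.8,"wx": 0,"wy": 0,"wz": 0},
    {"dx": 1,"dy": 0,"dz": 0,"wx": 0,"wy": 0,"wz": 0}
  ]
}}

```text
time_s: 13.5
eef_pos: [478.2, 195.4, 195.5]
ee_rot: [0.003, 0.069, 0.998, 0.001]
force: [0.9, 0.8, -0.1]
grip_width: -0.001
grip_force: 0.0
```

```bash
cat >> h.py <<'E'
def meas(names,n=3):
    s=ctrl.sense();print(s["time_s"],np.round(s["eef_pos"],1),s["ee_rot"].round(3))
    for c in("scene","top"):
        for i in range(n):
            k=cap(c)
            for l,z in names:
                for d in eyes.landmark_of(c,l)[:1]:
                    p=d["point"];uv=(k["fx"]*p[0]/p[2]+k["cx"],k["fy"]*p[1]/p[2]+k["cy"]);print(c,l,ray(k,uv,z).round(1),round(float(d["p"]),2))
E
python3 - <<'E'
from h import *
meas([("lens",89),("loupe",72),("lens_mark",13.5)],2)
k=cap("top");f=k["frame"][180:300,150:310]
cv2.imwrite("pics/t2.png",cv2.resize(f,None,fx=4.8,fy=4.8,interpolation=cv2.INTER_CUBIC))
print(proj(k,(622.7,76.1,106)),proj(k,(622.7,76.1,72)))
E
```

```text
13.5 [478.2 195.4 195.5] [0.003 0.069 0.998 0.001]
scene lens [623.6  76.3] 0.59
scene loupe [621.7  74.5] 0.6
scene lens_mark [620.6  77.9] 0.75
scene lens [622.9  79.1] 0.9
scene loupe [618.   77.9] 0.55
scene lens_mark [625.5  78.5] 0.88
top lens [621.5  74.4] 0.67
top loupe [620.4  78.9] 0.8
top lens_mark [623.1  70.4] 0.62
top lens [625.1  74.5] 0.55
top loupe [480.3 -53.2] 0.65
top lens_mark [618.4  70.8] 0.65
[213.42157534 218.8456315 ] [216.46308331 222.82494134]
```

View pics/t2.png

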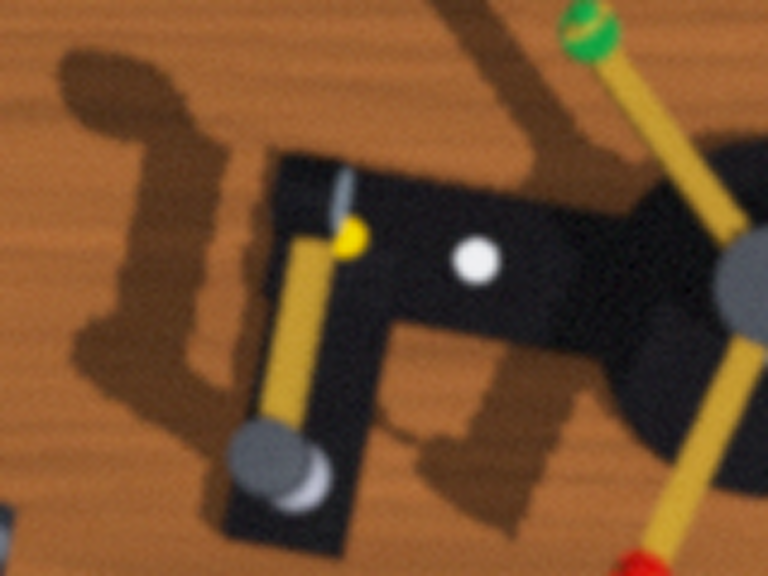

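The loupe now stands over the yellow dot: lens mean (623.3, 76.1) against the dot at (622.7, 76.1), and its arm lies parallel to the base strip in the crop. For the carousel, I'll push the red arm anticlockwise from its clockwise side.

>>> {"name": "step_arm", "arguments": {
  "increments": [
    {"dx": -0.4,"dy": -0.96,"dz": 0,"wx": 0,"wy": 0,"wz": 0},
    {"dx": -0.4,"dy": -0.96,"dz": 0,"wx": 0,"wy": 0,"wz": 0},
    {"dx": -0.4,"dy": -0.96,"dz": 0,"wx": 0,"wy": 0,"wz": 0},
    {"dx": -0.4,"dy": -0.96,"dz": 0,"wx": 0,"wy": 0,"wz": 0},
    {"dx": -0.4,"dy": -0.96,"dz": 0,"wx": 0,"wy": 0,"wz": 0}
  ]
}}

```text
time_s: 14.85
eef_pos: [511.3, 67.5, 192.8]
ee_rot: [0.0, 0.069, 0.998, -0.0]
force: [0.6, 0.9, 0.2]
grip_width: -0.003
grip_force: 0.0
```

>>> {"name": "step_arm", "arguments": {
  "increments": [
    {"dx": -0.4,"dy": -0.96,"dz": 0,"wx": 0,"wy": 0,"wz": 0},
    {"dx": -0.4,"dy": -0.96,"dz": 0,"wx": 0,"wy": 0,"wz": 0},
    {"dx": -0.4,"dy": -0.96,"dz": 0,"wx": 0,"wy": 0,"wz": 0},
    {"dx": -0.4,"dy": -0.96,"dz": 0,"wx": 0,"wy": 0,"wz": 0},
    {"dx": 0,"dy": 0,"dz": 0,"wx": 0,"wy": 0,"wz": 0.6}
  ]
}}

```text
time_s: 15.35
eef_pos: [538.0, -34.7, 192.6]
ee_rot: [0.0, 0.102, 0.995, -0.0]
force: [-0.3, -0.1, 0.3]
grip_width: -0.004
grip_force: 0.0
```

>>> {"name": "step_arm", "arguments": {
  "increments": [
    {"dx": 0,"dy": 0,"dz": 0,"wx": 0,"wy": 0,"wz": 1},
    {"dx": 0,"dy": 0,"dz": 0,"wx": 0,"wy": 0,"wz": 1},
    {"dx": 0,"dy": 0,"dz": 0,"wx": 0,"wy": 0,"wz": 0},
    {"dx": 0,"dy": 0,"dz": 0,"wx": 0,"wy": 0,"wz": 0}
  ]
}}

```text
time_s: 15.75
eef_pos: [537.5, -32.0, 192.7]
ee_rot: [0.0, 0.203, 0.979, -0.0]
force: [1.1, -0.1, 0.4]
grip_width: 0.0
grip_force: 0.0
```

>>> {"name": "step_arm", "arguments": {
  "increments": [
    {"dx": 0,"dy": 0,"dz": 1,"wx": 0,"wy": 0,"wz": 0},
    {"dx": 0,"dy": 0,"dz": 1,"wx": 0,"wy": 0,"wz": 0},
    {"dx": 0,"dy": 0,"dz": 1,"wx": 0,"wy": 0,"wz": 0},
    {"dx": 0,"dy": 0,"dz": 1,"wx": 0,"wy": 0,"wz": 0},
    {"dx": 0,"dy": 0,"dz": 0.8,"wx": 0,"wy": 0,"wz": 0}
  ]
}}

```text
time_s: 16.25
eef_pos: [537.1, -31.9, 71.4]
ee_rot: [-0.0, 0.203, 0.979, 0.0]
force: [-0.2, 0.1, -0.0]
grip_width: 0.001
grip_force: 0.0
```

>>> {"name": "step_arm", "arguments": {
  "increments": [
    {"dx": 0,"dy": 0,"dz": 0.5,"wx": 0,"wy": 0,"wz": 0},
    {"dx": 0,"dy": -0.25,"dz": 0,"wx": 0,"wy": 0,"wz": 0},
    {"dx": 0,"dy": -0.25,"dz": 0,"wx": 0,"wy": 0,"wz": 0},
    {"dx": 0,"dy": -0.2,"dz": 0,"wx": 0,"wy": 0,"wz": 0},
    {"dx": 0,"dy": -0.14,"dz": 0,"wx": 0,"wy": 0,"wz": 0}
  ]
}}

```text
time_s: 16.75
eef_pos: [529.3, -52.1, 61.1]
ee_rot: [0.001, 0.204, 0.979, -0.0]
force: [-0.4, 0.9, 0.0]
grip_width: -0.001
grip_force: 0.0
```

>>> {"name": "step_arm", "arguments": {
  "increments": [
    {"dx": 0,"dy": -0.1,"dz": 0,"wx": 0,"wy": 0,"wz": 0},
    {"dx": 0.038,"dy": -0.158,"dz": 0,"wx": 0,"wy": 0,"wz": -0.5},
    {"dx": 0.038,"dy": -0.158,"dz": 0,"wx": 0,"wy": 0,"wz": -0.5},
    {"dx": 0.038,"dy": -0.158,"dz": 0,"wx": 0,"wy": 0,"wz": -0.5},
    {"dx": 0.038,"dy": -0.158,"dz": 0,"wx": 0,"wy": 0,"wz": -0.5}
  ]
}}

```text
time_s: 17.25
eef_pos: [519.8, -67.5, 60.8]
ee_rot: [0.001, 0.099, 0.995, -0.0]
force: [0.6, 1.9, 1.0]
grip_width: -0.0
grip_force: 0.8
```

Run:
```python
from h import *
meas([("green_stone",104.5)],2)
```

```text
17.25 [519.8 -67.5  60.8] [ 0.001  0.099  0.995 -0.   ]
scene green_stone [672.5  -2.7] 0.6
scene green_stone [672.2  -5. ] 0.64
top green_stone [675.4  -8.5] 0.52
top green_stone [673.   -7.7] 0.62
```

>>> {"name": "step_arm", "arguments": {
  "increments": [
    {"dx": 0.038,"dy": -0.158,"dz": 0,"wx": 0,"wy": 0,"wz": -0.5},
    {"dx": 0.038,"dy": -0.158,"dz": 0,"wx": 0,"wy": 0,"wz": -0.5},
    {"dx": 0.038,"dy": -0.158,"dz": 0,"wx": 0,"wy": 0,"wz": -0.5},
    {"dx": 0.038,"dy": -0.158,"dz": 0,"wx": 0,"wy": 0,"wz": -0.5},
    {"dx": 0.038,"dy": -0.158,"dz": 0,"wx": 0,"wy": 0,"wz": -0.5}
  ]
}}

```text
time_s: 18.15
eef_pos: [512.8, -86.3, 60.2]
ee_rot: [0.0, -0.031, 1.0, 0.0]
force: [1.5, 0.7, -0.3]
grip_width: 0.002
grip_force: 0.6
```

>>> {"name": "step_arm", "arguments": {
  "increments": [
    {"dx": 0.038,"dy": -0.158,"dz": 0,"wx": 0,"wy": 0,"wz": -0.5},
    {"dx": 0.038,"dy": -0.158,"dz": 0,"wx": 0,"wy": 0,"wz": -0.5},
    {"dx": 0.038,"dy": -0.158,"dz": 0,"wx": 0,"wy": 0,"wz": -0.5},
    {"dx": 0.025,"dy": -0.105,"dz": 0,"wx": 0,"wy": 0,"wz": -0.33},
    {"dx": 0,"dy": 0,"dz": 0,"wx": 0,"wy": 0,"wz": 0}
  ]
}}

```text
time_s: 18.65
eef_pos: [511.2, -101.3, 60.2]
ee_rot: [-0.0, -0.126, 0.992, -0.0]
force: [-0.7, -0.2, 0.0]
grip_width: 0.001
grip_force: 0.0
```

Run:
```python
from h import *
meas([("green_stone",104.5),("ring_green",72),("ring_mark",13.5)],2)
for c in("scene","top"):
    k=cap(c);b,a=blob(k,(619,22,90),"green");print(c,b,a,a and ray(k,b,88).round(1))
```

```text
18.65 [ 511.2 -101.3   60.2] [-0.    -0.126  0.992 -0.   ]
scene green_stone [623.   23.5] 0.64
scene ring_green [628.4  18.8] 0.67
scene ring_mark [615.1  22.5] 0.63
scene green_stone [624.4  22.1] 0.58
scene ring_green [629.6  18.2] 0.66
scene ring_mark [615.8  23.6] 0.73
top green_stone [625.2  18.4] 0.68
top ring_green [621.9  19.9] 0.64
top ring_mark [613.   22.1] 0.58
top green_stone [626.1  15.9] 0.47
top ring_green [624.   21.2] 0.58
scene [373.12328767 301.35616438] 73 [627.8  23.5]
top [246.9122807  220.57894737] 114 [623.8  17.2]
```

>>> {"name": "step_arm", "arguments": {
  "increments": [
    {"dx": 0.038,"dy": -0.158,"dz": 0,"wx": 0,"wy": 0,"wz": -0.5},
    {"dx": 0.03,"dy": -0.126,"dz": 0,"wx": 0,"wy": 0,"wz": -0.4},
    {"dx": 0,"dy": 0,"dz": 0,"wx": 0,"wy": 0,"wz": 0}
  ]
}}

```text
time_s: 19.85
eef_pos: [511.5, -108.7, 60.2]
ee_rot: [0.0, -0.172, 0.985, -0.0]
force: [-0.7, -0.4, -0.2]
grip_width: -0.004
grip_force: 0.0
```

Run:
```python
from h import *
meas([("green_stone",104.5),("ring_green",72),("ring_mark",13.5),("carousel_axis",62)],3)
for c in("scene","top"):
    k=cap(c);b,a=blob(k,(614,22,90),"green");print(c,b,a,a and ray(k,b,88).round(1))
```

```text
19.85 [ 511.5 -108.7   60.2] [ 0.    -0.172  0.985 -0.   ]
scene green_stone [612.1  25. ] 0.58
scene ring_green [620.4  18.8] 0.59
scene ring_mark [614.1  25. ] 0.65
scene carousel_axis [ 591.9 -102.6] 0.79
scene green_stone [616.1  24.1] 0.64
scene ring_green [615.4  20.3] 0.69
scene ring_mark [613.6  22.7] 0.62
scene carousel_axis [ 590.1 -103.8] 0.73
scene green_stone [615.3  22.4] 0.59
scene ring_green [615.9  21.3] 0.55
scene ring_mark [613.5  24. ] 0.71
scene carousel_axis [ 593.1 -102.7] 0.63
top green_stone [ 580.6 -103.6] 0.72
top ring_green [612.6  22.3] 0.71
top ring_mark [615.2  23.3] 0.78
top carousel_axis [ 591.3 -102.8] 0.93
top green_stone [616.7  20.5] 0.54
top ring_green [611.7  23.4] 0.66
top ring_mark [610.   22.5] 0.6
top carousel_axis [ 586.5 -102.1] 0.83
top green_stone [614.   21.6] 0.69
top ring_green [611.9  23.3] 0.63
top ring_mark [614.1  25.2] 0.7
top carousel_axis [ 588.1 -102.3] 0.71
scene [378.01886792 297.54716981] 53 [617.5  26.3]
top [245.10084034 226.55462185] 119 [612.5  20.2]
```

The green stone is over the white dot (about 614.5, 22.5 against 613.3, 23). Backing off and lifting clear.

>>> {"name": "step_arm", "arguments": {
  "increments": [
    {"dx": 0,"dy": 0.2,"dz": 0,"wx": 0,"wy": 0,"wz": 0},
    {"dx": 0,"dy": 0.5,"dz": 0,"wx": 0,"wy": 0,"wz": 0},
    {"dx": 0,"dy": 0.3,"dz": 0,"wx": 0,"wy": 0,"wz": 0},
    {"dx": 0,"dy": 0,"dz": -0.5,"wx": 0,"wy": 0,"wz": 0},
    {"dx": 0,"dy": 0,"dz": -1,"wx": 0,"wy": 0,"wz": 0}
  ]
}}

```text
time_s: 21.95
eef_pos: [502.2, -84.3, 97.7]
ee_rot: [-0.001, -0.173, 0.985, 0.001]
force: [0.1, -1.1, 0.4]
grip_width: -0.001
grip_force: 0.0
```

>>> {"name": "step_arm", "arguments": {
  "increments": [
    {"dx": 0,"dy": 0,"dz": -1,"wx": 0,"wy": 0,"wz": 0},
    {"dx": 0,"dy": 0,"dz": -1,"wx": 0,"wy": 0,"wz": 0},
    {"dx": 0,"dy": 0,"dz": -1,"wx": 0,"wy": 0,"wz": 0},
    {"dx": 0,"dy": 0,"dz": -1,"wx": 0,"wy": 0,"wz": 0},
    {"dx": 0,"dy": 0,"dz": -1,"wx": 0,"wy": 0,"wz": 0}
  ]
}}

```text
time_s: 22.45
eef_pos: [502.9, -84.9, 224.9]
ee_rot: [0.0, -0.172, 0.985, -0.0]
force: [1.3, -0.5, 1.0]
grip_width: -0.0
grip_force: 0.0
```

>>> {"name": "step_arm", "arguments": {
  "increments": [
    {"dx": 1,"dy": 0,"dz": 0,"wx": 0,"wy": 0,"wz": 0},
    {"dx": 1,"dy": 0,"dz": 0,"wx": 0,"wy": 0,"wz": 0},
    {"dx": 1,"dy": 0,"dz": 0,"wx": 0,"wy": 0,"wz": 0},
    {"dx": 0.5,"dy": 0,"dz": 0,"wx": 0,"wy": 0,"wz": 0},
    {"dx": 0,"dy": 0,"dz": 0,"wx": 0,"wy": 0,"wz": 0}
  ]
}}

```text
time_s: 22.95
eef_pos: [420.2, -115.0, 223.6]
ee_rot: [0.0, -0.172, 0.985, -0.0]
force: [-0.0, -0.8, -0.5]
grip_width: -0.0
grip_force: 0.0
```

Run:
```python
from h import *
meas([("green_stone",104.5),("ring_mark",13.5),("lens",89),("jar",0),("ring_box",0),("ring_cone",0)],2)
k=cap("top");f=k["frame"][150:310,150:350];cv2.imwrite("pics/t3.png",cv2.resize(f,None,fx=3.7,fy=3.7,interpolation=cv2.INTER_CUBIC))
```

```text
22.95 [ 420.2 -115.   223.6] [ 0.    -0.172  0.985 -0.   ]
scene green_stone [611.6  23.8] 0.52
scene ring_mark [616.6  27.1] 0.6
scene lens [622.5  82.4] 0.87
scene jar [796.  -69.8] 0.69
scene ring_box [ 480.6 -275.4] 0.63
scene ring_cone [ 665.  -357.8] 0.74
scene ring_mark [615.8  26.2] 0.79
scene lens [623.2  79.9] 0.92
scene jar [ 563.1 -125.8] 0.74
scene ring_box [ 476.7 -273.1] 0.94
scene ring_cone [ 666.3 -353. ] 0.66
top green_stone [615.5  22.3] 0.67
top ring_mark [613.2  21.9] 0.81
top lens [627.   74.3] 0.68
top jar [797.1 -66. ] 0.86
top ring_box [ 478.6 -275.2] 0.96
top ring_cone [ 672.  -359.2] 0.61
top green_stone [613.4  21.9] 0.42
top ring_mark [611.6  21.5] 0.72
top lens [624.7  75.3] 0.86
top jar [795.1 -66.6] 0.73
top ring_cone [ 673.3 -358.3] 0.55
```

View pics/t3.png

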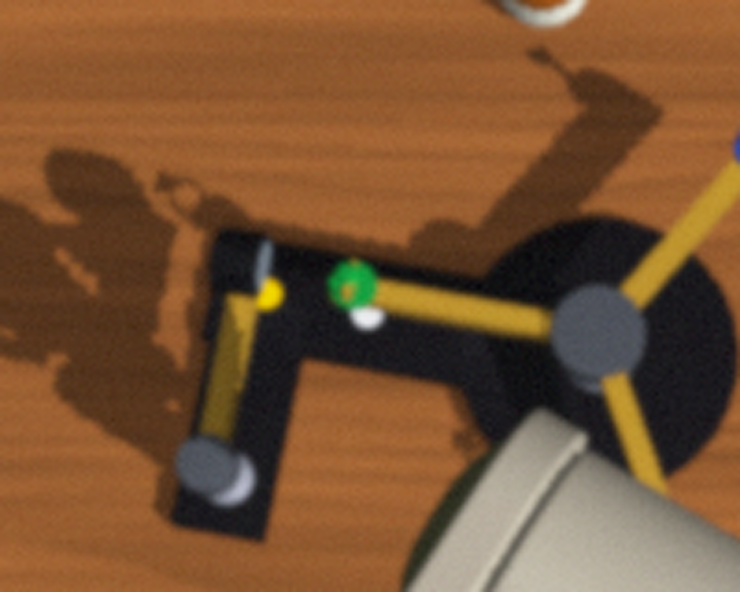

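The green pad (crop px 352,287) is shifted from the white dot (367,318) only by height parallax. The loupe sits over the yellow dot in the same way, and the hand is clear.

```bash
python3 -c "
from rig import finish_job
print(finish_job())"
```

```text
the job is handed in; nothing more can be done
None
```

I handed the job in at about 23 s. By the last camera measurements, the green-stone ring was within about 2 mm of the white dot's centre and the loupe within about 3 mm of the yellow dot's. The jar, ring cone and ring box had not moved measurably and the hand was clear; the hand-in gave no verdict.

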